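# Balance a centrifuge rotor and close it

## Task

Get the centrifuge rotor ready for a balanced run: put each of the three tubes from the rack into the free place of the rotor straight across the spindle from the tube with the same kind of cap, pushed down until its collar rests on the deck. Leave the three tubes that are already in the rotor where they are. Then set the lid with the black knob on top of the rotor, over the spindle, so that its rim sits flat on the deck.

Things in the scene. Friction and masses are not known exactly. Their poses are not given: they have to be found in the camera images.
- rotor: Dark grey round centrifuge rotor, 180 mm wide, fixed. Origin: middle of underside, z up; deck 62 mm up. Six vertical bores, 21 mm wide, 50 deep, 58 mm from the centre at 0, 60 .. 300 deg from its x axis; every other one is taken. A tube hangs by its collar, its origin then 62 mm above the rotor's. Spindle in the middle: 15 mm thick, conical tip 34 mm above the deck.
- rotor_lid: Silvery round lid, 169 mm wide, 42 high, hollow below, loose, 200 g, on its rim. Origin: middle of the rim's plane, z up. Black round knob on top, 30 mm wide, 47 to 68 mm above the origin. A sleeve inside, 20 mm bore, lower end 12 mm up, slips over the rotor's spindle. On the rotor its rim rests on the deck: origin 62 mm above the rotor's. 38 mm clear height inside.
- rack: Blue-grey tube rack, 54 x 178 mm, 62 high, fixed; origin: middle of underside, y along its length. Three 21 mm holes 58 mm apart in a row hold the loose tubes by their collars.
- loose_wide: Loose tube in the rack (any of its places), white broad flat ribbed cap, 33 mm wide, 20 mm high (top 23 mm above the origin). Origin: middle of the underside of its collar (27 mm wide, 3 thick), z up. Below it 17 mm wide for 25 mm, then a taper to a 5 mm tip 45 mm under the origin. 40 g; its yaw means nothing.
- loose_tall: Loose tube in the rack (any of its places), white slim ribbed cap, 20 mm wide, 28 mm high (top 31 mm above the origin); the collar sticks out 3 mm under it, grip above that. Origin: middle of the underside of its collar (27 mm wide, 3 thick), z up. Below it 17 mm wide for 25 mm, then a taper to a 5 mm tip 45 mm under the origin. 40 g; its yaw means nothing.
- loose_step: Loose tube in the rack (any of its places), white stepped cap: ribbed skirt 27 mm wide, its top 19 mm above the origin, with an 11 mm stem on it up to 31 mm. Origin: middle of the underside of its collar (27 mm wide, 3 thick), z up. Below it 17 mm wide for 25 mm, then a taper to a 5 mm tip 45 mm under the origin. 40 g; its yaw means nothing.
- seated_wide: Tube already in the rotor (place varies), the same as loose_wide: broad flat ribbed cap, 33 mm wide, 20 mm high (top 23 mm above the origin). Origin under its collar, as there. It stays where it is.
- seated_tall: Tube already in the rotor (place varies), the same as loose_tall: slim ribbed cap, 20 mm wide, 28 mm high (top 31 mm above the origin); the collar sticks out 3 mm under it, grip above that. Origin under its collar, as there. It stays where it is.
- seated_step: Tube already in the rotor (place varies), the same as loose_step: stepped cap: ribbed skirt 27 mm wide, its top 19 mm above the origin, with an 11 mm stem on it up to 31 mm. Origin under its collar, as there. It stays where it is.
Not all that is in view belongs to the job. Leave any pink look-alike of the loose_wide alone. Leave any pink look-alike of the loose_step alone.

How it is judged:
By the outcome, as a careful person would: the job done as asked, in the order asked, and still so for the second after the job is handed in, with the robot touching nothing.
It also fails if it takes over 112 s, if anything falls off the work surface, if the arm or the gripper's body presses on something with over 40 N, if the wrist force passes 120 N, or if a joint passes its speed limit or range.

## Robot

A 7-joint arm with a two-finger parallel gripper is mounted at the origin on a cart in front of the work surface, level with it; the furniture and walls round the work are solid. World frame = base frame: x ahead of the robot, y to its left, z up, the work surface at z = 0. Lengths are in mm, angles in rad, forces in N, time in s.
With the tool pointing down it reaches from about 425 to 875 mm from the base axis. Payload 4.7 kg.
Tool frame: the origin (TCP) lies at the very end of the fingers, on their centre line; the grasp point (between the pads) lies grip_depth behind it (grip_depth is the distance from the TCP to the grasp point, in mm); z points along the fingers, y is the line along which they close (so a half turn about z gives the same grasp; the last joint's range is limited). The gripper opens to 87 mm and grips with 3 to 60 N. Pads are 19 mm wide; open, the fingers measure 117 mm over their backs; the gripper's body (75 mm by 190 mm) begins 51 mm behind the grasp point.
Start: joints at [-1.226, 0.321, -0.07, 1.45, 0.023, 1.371, -0.057], TCP at [211.148, 614.77, 222.587] pointing down, gripper open.
Joint ranges: [-2.86, 2.86], [-0.3, 2.09], [-1.38, 1.24], [0.06, 2.45], [-1.56, 4.7], [0.09, 2.05], [-2.69, 2.69]. Speed limits (rad/s): [2.57, 2.57, 3.14, 3.14, 3.14, 3.14, 3.14].

## Interface

Orientations are given as [roll, pitch, yaw] about the fixed x, y, z axes, in that order (R = Rz(yaw) Ry(pitch) Rx(roll)).
In Python, from cell import * gives the robot as it stands. The module is installed in compiled form; this text tells all that it offers.
- The arm moves only by the shell command python3 -m crank 'ROWS' [OPENING]. ROWS is JSON, one flat list of numbers, 6 for each row, row after row: the shift along the tool's x, y, z in mm, then the turn, a rotation vector about the tool's x, y, z in degrees. A call has 1 to 10 rows; each row is the pose to reach, as a shift and turn from the pose commanded when the call began, along the tool's axes at that moment; what a row does not reach only later rows make up. A row lasts 1/10 s, in which the tool goes at most 50 mm and 8.59 degrees, less where a joint would pass 70% of its speed; a pose out of reach is approached as far as the arm can. A call with a gripper value outside its range is refused whole. OPENING is the opening, from 0 (shut) to 1 (fully open), set as the call begins (- or left out, the last holds). The fingers move at their own pace and stop on an object; the grip force is fixed at half the most. Time passes only in rows, so rows that repeat a pose let the fingers close. It gives the time, the measured TCP pose, the force, the opening and the grip force at its end, in the units of the state.
- read_state(): the state, without advancing time (a new reading comes with each control period).
- camera(name): name is "scene" or "side" or "wrist"; returns a dict with "pixels" (400x640x3 uint8, red, green, blue), "z_map" (400x640 float32, mm along the optical axis (not along the pixel's ray), 0 where there is no reading), "fx", "fy", "cx", "cy" (pixels), "R" (3x3) and "t" (3): a world point X has camera coordinates R X + t; the wrist camera has in their place "mount" (4x4, takes a point from camera to tool coordinates, whose origin is the TCP and whose axes are the flange's). Camera axes: x right, y down, z forward; pixel columns grow to the right and rows downward; lengths in mm; the calibration is good to about 2 mm. A picture is of the moment at which its call begins: read the wrist's pose just before it.
- close_job(): hands the job in; it is judged then, once.
The state is a dict: "time": time; "q": joint angles; "qd": joint speeds; "tau": joint torques, N m; "tool_pos": TCP position; "ee_rot": TCP orientation; "wrist_force": force on the tool from outside, world axes, zero at the start; "wrist_torque": the same for the moment, N m; "finger_gap": opening from 0.0 (shut) to 1.0 (fully open); "finger_force": force on a finger pad.
Only numpy, scipy, OpenCV 4.12 (cv2) and the standard library are available. Lean on these libraries where they do the work, as an engineer would, in place of code of your own. Each camera call takes 0.05 s, during which the arm holds its last target. There are 200 camera calls.

## Working session

There is one attempt and no reset: what is moved stays moved. The work goes in short steps, Python scripts to look and compute and a shell command to move; the robot and the scene stay as the last step left them, time stands still between calls to the robot, and variables do not carry over. Pictures are saved under pics/ and viewed, at most 15 in all, crops included, and the job is handed in when it is done.

```bash
mkdir -p pics; ls; python3 - <<'E'
from cell import *
import cv2
s=read_state();print(s)
for n in ["scene","side"]:
    c=camera(n);cv2.imwrite(f"pics/{n}0.png",c["pixels"][:,:,::-1]);print(n,c["fx"],c["cx"],c["cy"],c["R"],c["t"])
E
```

```text
pics
{'time': 0.0, 'q': array([-1.22587071,  0.32183004, -0.07007134,  1.45167156,  0.022605  ,
        1.37079193, -0.05688482]), 'qd': array([-3.83965931e-04, -7.51015692e-04, -9.69277196e-04, -1.20830689e-03,
       -3.87430888e-05, -7.45024987e-04, -1.15869002e-04]), 'tau': array([ 1.11943359e-04, -4.91263354e+01, -4.03730907e-01, -3.12529171e+01,
       -6.39391621e-02,  4.33408341e-02,  1.49765729e-04]), 'tool_pos': array([211.01343055, 614.21249123, 221.45856077]), 'ee_rot': array([-3.13968151e+00,  1.07033115e-04,  2.81080110e+00]), 'wrist_force': array([0.08223017, 0.31008619, 0.19136246]), 'wrist_torque': array([-0.06683247,  0.04727683,  0.0346769 ]), 'finger_force': 0.0, 'finger_gap': 0.9968483224350424}
scene 426.23243653154077 325.3302930537358 205.1047017092791 [[ 0.41197842 -0.91084867  0.02506951]
 [-0.42749298 -0.21750642 -0.87746265]
 [ 0.80468847  0.35077864 -0.47898936]] [-224.67241158  286.41467921  764.72823205]
side 499.5350225258457 316.12076462826883 207.05924515728734 [[-0.92296727 -0.38485489  0.00425768]
 [-0.19203706  0.45090405 -0.87166926]
 [ 0.33354637 -0.80533984 -0.49007608]] [ 487.34218112  144.70746204 1125.11104013]
```

View pics/scene0.png

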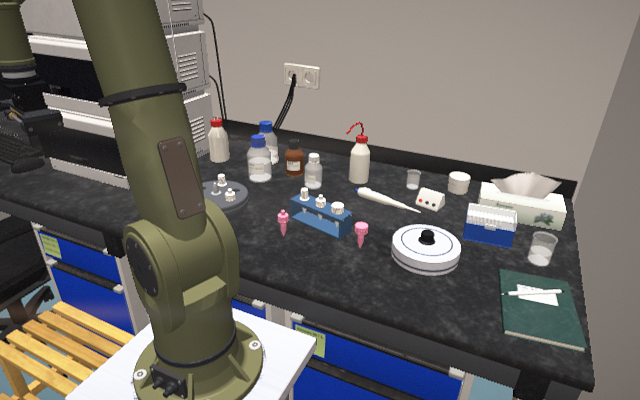

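View pics/side0.png

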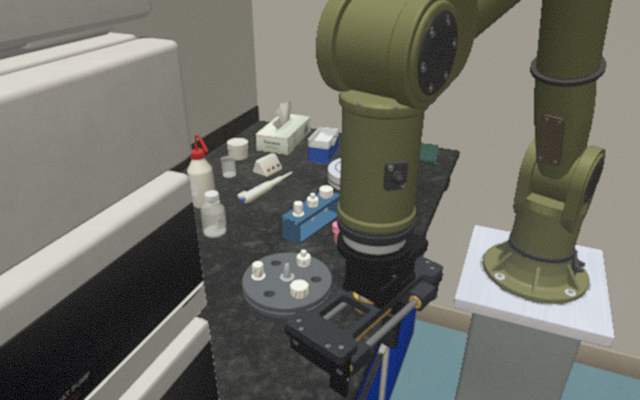

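The scene view shows the rotor (222,195), rack with three white tubes (305..338,190..210), pink look-alikes (283,220) and (361,233), and the lid (427,250). In the side view, the rotor is at (287,280), with tall at (258,270), step at (304,258) and wide at (299,290).

```bash
cat > h.py <<'E'
from cell import *
import numpy as np, cv2
from scipy.spatial.transform import Rotation as Ro
def cam(n):
    s=read_state(); c=camera(n)
    if n=="wrist":
        T=np.eye(4); T[:3,:3]=Ro.from_euler("xyz",s["ee_rot"]).as_matrix(); T[:3,3]=s["tool_pos"]
        M=T@c["mount"]; c["Rw"],c["o"]=M[:3,:3],M[:3,3]
    else: c["Rw"],c["o"]=c["R"].T,-c["R"].T@c["t"]
    c["s"]=s; return c
def ray(c,uv):
    uv=np.atleast_2d(np.asarray(uv,float))
    return np.c_[(uv[:,0]-c["cx"])/c["fx"],(uv[:,1]-c["cy"])/c["fy"],np.ones(len(uv))]@c["Rw"].T
def plane(c,uv,z):
    d=ray(c,uv); return c["o"]+d*((z-c["o"][2])/d[:,2])[:,None]
def cloud(c):
    v,u=np.mgrid[:400,:640]; d=ray(c,np.c_[u.ravel(),v.ravel()])
    P=c["o"]+d*c["z_map"].reshape(-1,1); P[c["z_map"].ravel()==0]=np.nan; return P.reshape(400,640,3)
def circ(xy):  # least-squares circle
    A=np.c_[2*xy,np.ones(len(xy))]; x=np.linalg.lstsq(A,(xy**2).sum(1),rcond=None)[0]
    return x[:2],np.sqrt(x[2]+x[:2]@x[:2])
def blobs(c,roi,mask,zmin,zmax,amin=12):
    P=cloud(c); z=P[...,2]; m=mask&(z>zmin)&(z<zmax); k=np.zeros_like(m); x0,y0,x1,y1=roi; k[y0:y1,x0:x1]=1
    n,l,st,ce=cv2.connectedComponentsWithStats((m&k).astype(np.uint8),connectivity=4)
    for i in range(1,n):
        if st[i,4]>=amin:
            q=P[l==i]; print(ce[i].round(1),st[i,4],"med",np.median(q,0).round(1),"min",q.min(0).round(1),"max",q.max(0).round(1))
E
python3 - <<'E'
from h import *
for n,roi in [("side",(235,180,345,315)),("scene",(190,160,470,280))]:
    c=cam(n); p=c["pixels"].astype(int); w=(p.min(2)>150)&(p.max(2)-p.min(2)<40)
    print(n); blobs(c,roi,w,50,110)
    P=cloud(c)
    if n=="side":
        for uv in [(258,270),(287,268),(304,258),(299,290),(287,300),(298,208),(312,199),(326,190)]: print(uv,P[uv[1],uv[0]].round(1))
    else:
        for uv in [(427,236),(400,240),(283,213),(361,228),(305,190),(320,200),(338,208),(218,205)]: print(uv,P[uv[1],uv[0]].round(1))
        k=(p.max(2)<50)&(P[...,2]>50)&(P[...,2]<80); k[:,:400]=0;k[:220]=0;k[260:]=0;k[:,460:]=0
        print("knob",P[k].min(0),P[k].max(0),np.median(P[k],0))
    # deck
    if n=="side":
        k=(p.max(2)<130)&(abs(P[...,2]-62)<4); k[:240]=0;k[320:]=0;k[:,:235]=0;k[:,335:]=0
        q=P[k];print("deck",len(q),q.min(0),q.max(0))
E
```

```text
side
[325.8 191.5] 135 med [516.1 -32.7  82.7] min [501.3 -57.7  63.1] max [534.8 -23.   87.6]
[312.6 200.6] 112 med [529.8  20.2  78.4] min [517.8 -36.   60.2] max [546.5  30.5  94.4]
[297.8 209.5] 124 med [543.9  76.9  77.6] min [533.7  58.1  60.9] max [563.5  83.5  94.9]
[303.1 258.7] 171 med [448.9 258.   79.1] min [436.7 226.   59.9] max [478.6 268.3  94.1]
[257.3 270.9] 184 med [515.2 334.8  76.6] min [503.2 279.4  59.5] max [546.9 342.8  95.2]
[286.3 265.1] 15 med [462.7 311.3  92.2] min [460.1 262.9  61. ] max [486.9 315.9  95.9]
[286.5 277.6] 64 med [459.8 314.4  65. ] min [449.8 293.4  60. ] max [479.  324.3  68.6]
[298.5 287. ] 257 med [418.6 351.2  83.5] min [402.1 300.9  59.5] max [449.8 365.4  87.4]
(258, 270) [510.7 338.7  87. ]
(287, 268) [459.5 314.1  89.9]
(304, 258) [448.3 256.9  79.8]
(299, 290) [411.7 362.5  86. ]
(287, 300) [433.  371.   61.8]
(298, 208) [542.5  79.3  84.9]
(312, 199) [532.4  17.2  80.7]
(326, 190) [516.1 -36.5  83.8]
deck 2870 [371.86576311 222.35520486  58.00722977] [549.48291392 400.88312289  65.04752514]
scene
[259. 164.] 180 med [686.8 303.
[... 664 characters left out ...]
1.5] max [485.3 327.7  70.6]
[320.3 201.5] 101 med [528.4   9.1  78.9] min [518.3  -2.8  60.2] max [568.1  41.   93.1]
[337.2 207.9] 124 med [512.7 -47.2  82.2] min [503.2 -62.4  61. ] max [555.4 -11.   86.2]
[468.2 214.2] 45 med [ 643.7 -364.7   70.6] min [ 637.9 -371.    53.1] max [ 707.6 -357.9   79.1]
(427, 236) [ 506.1 -288.2   65.4]
(400, 240) [ 494.8 -226.2   42.2]
(283, 213) [438.4  74.6  70.9]
(361, 228) [ 465.2 -131.8   67.5]
(305, 190) [547.3  65.4  91.4]
(320, 200) [530.6  11.5  80.8]
(338, 208) [508.9 -50.7  82.4]
(218, 205) [411.7 261.5  61.3]
knob [ 501.6681528  -300.5367003    50.24283613] [ 532.48139813 -272.11300685   69.81674939] [ 510.16558008 -286.93408993   64.02810778]
```

```bash
cat >> h.py <<'E'
def go(x,y,z,tdir=None):
    """shift/turn in tool axes to world TCP target, tdir = wanted direction (deg) of tool y, mod 180"""
    s=read_state(); R=Ro.from_euler("xyz",s["ee_rot"]); d=R.inv().apply(np.array([x,y,z])-s["tool_pos"])
    cur=np.degrees(np.arctan2(*R.as_matrix()[[1,0],1])); w=0 if tdir is None else (tdir-cur+90)%180-90
    print("shift",d.round(1),"len",np.linalg.norm(d).round(),"turn z",round(-w,1),"ydir",cur.round(1),"tilt fix",(R.inv().as_matrix()@[0,0,-1]).round(4))
E
python3 - <<'E'
from h import *
import cell
print([k for k in dir(cell) if k[0]!='_'], getattr(cell,"grip_depth",None))
go(461,311,300,17)
c=cam("wrist");print(c["mount"].round(3),c["fx"],c["cx"],c["cy"])
s=cam("side");P=cloud(s);k=(P[...,2]>110)&(P[...,0]>250)&(P[...,0]<800)&(P[...,1]>300)&(P[...,1]<700)
k[:,320:]=0; q=P[k]; print(len(q),np.nanmin(q,0),np.nanmax(q,0), np.nanpercentile(q,[2,10,50],axis=0))
E
```

```text
['IKError', 'camera', 'close_job', 'grip_depth', 'read_state'] 18.700000000000003
shift [-334.9 -205.9  -77.9] len 401.0 turn z 54.0 ydir 71.0 tilt fix [1.0e-04 1.1e-03 1.0e+00]
[[ 0.0000e+00 -9.5900e-01 -2.8300e-01  7.7241e+01]
 [ 1.0000e+00  0.0000e+00 -0.0000e+00  1.6000e-01]
 [ 0.0000e+00 -2.8300e-01  9.5900e-01 -1.6275e+02]
 [ 0.0000e+00  0.0000e+00  0.0000e+00  1.0000e+00]] 306.64639716646985 320.41056065303826 198.59467945450038
22633 [250.03727269 605.6059577  110.1299827 ] [502.64471763 699.99783305 622.40623127] [[259.76015729 619.46762154 141.77909876]
 [416.99185589 628.4171083  215.90061894]
 [425.80559939 664.07954725 433.16368518]]
```

```bash
python3 -m crank '[-40,-25,0,0,0,8,-80,-50,0,0,0,16,-120,-75,0,0,0,24,-160,-100,0,0,0,32,-200,-125,0,0,0,40,-240,-150,0,0,0,48,-280,-175,0,0,0,54,-320,-197,0,0,0,54,-335,-206,0,0,0,54,-335,-206,0,0,0,54]'; python3 - <<'E'
from h import *
c=cam("wrist");print(c["s"]["tool_pos"],c["s"]["time"]);cv2.imwrite("pics/w1.png",c["pixels"][:,:,::-1])
go(528,14,220,-14.5)
E
```

```text
time: 1.3
tool_pos: [463.6, 307.5, 222.8]
ee_rot: [3.141, 0.001, 1.861]
wrist_force: [-0.1, -0.1, 0.4]
finger_gap: 1.002
finger_force: 0.0
[463.6459111  307.48088219 222.8284996 ] 1.3
shift [-302.6  -22.5    2.5] len 303.0 turn z 31.4 ydir 16.9 tilt fix [-3.e-04 -0.e+00  1.e+00]
```

View pics/w1.png

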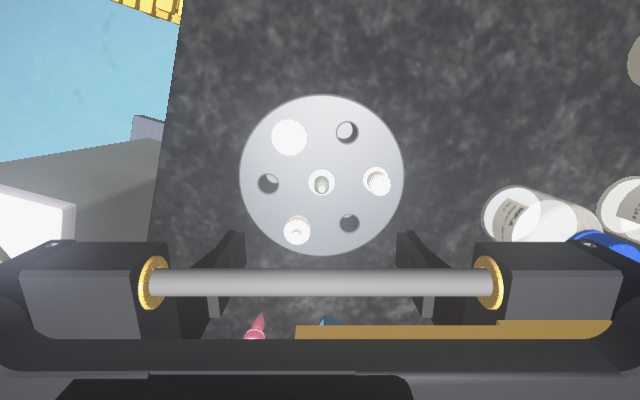

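The wrist view shows the rotor centred at (322,180): wide (290,137), tall (377,181) and step (297,230). The free bores are at (347,132), (268,184) and (349,223).

```bash
cat > rotor.py <<'E'
from h import *
def rotor(c):
    P=cloud(c); z=P[...,2]
    m=(z>50)&(z<110)&(np.hypot(P[...,0]-461,P[...,1]-311)<110)
    m=cv2.morphologyEx(m.astype(np.uint8),cv2.MORPH_CLOSE,np.ones((5,5)))
    ct=max(cv2.findContours(m,0,cv2.CHAIN_APPROX_NONE)[0],key=cv2.contourArea)[:,0]
    q=plane(c,ct,62)[:,:2]
    for _ in range(4):
        o,r=circ(q); q=q[abs(np.hypot(*(q-o).T)-r)<2]
    print("rim",o.round(1),r.round(1),len(q),"deck z",np.nanmedian(z[m>0]).round(1))
    # caps: by height above deck ; bores: below deck
    for nm,k in [("cap",(z>70)&(z<105)),("bore",(z<58))]:
        k=k&(np.hypot(P[...,0]-o[0],P[...,1]-o[1])<78)
        n,l,st,ce=cv2.connectedComponentsWithStats(k.astype(np.uint8),connectivity=4)
        for i in range(1,n):
            if st[i,4]<60: continue
            t=P[l==i]; h=np.percentile(t[:,2],95); xy=(lambda p:(p.min(0)+p.max(0))/2)(plane(c,np.argwhere(l==i)[:,::-1],62)[:,:2]) if nm=="bore" else (lambda p:(p.min(0)+p.max(0))/2)(t[t[:,2]>h-4][:,:2])
            e=xy-o; print(nm,ce[i].round(),st[i,4],h.round(1),xy.round(1),np.hypot(*e).round(1),(np.degrees(np.arctan2(e[1],e[0]))%360).round(1))
if __name__=="__main__": rotor(cam("wrist"))
E
python3 rotor.py
python3 -m crank '[-40,-3,0,0,0,8,-90,-6,0,0,0,16,-140,-10,0,0,0,24,-190,-14,0,0,0,31.4,-240,-18,0,0,0,31.4,-280,-21,0,0,0,31.4,-303,-22,0,0,0,31.4,-303,-22,0,0,0,31.4]'; python3 - <<'E'
from h import *
c=cam("wrist");print(c["s"]["tool_pos"],c["s"]["time"]);cv2.imwrite("pics/w2.png",c["pixels"][:,:,::-1])
E
```

```text
rim [464.6 309.7] 88.9 461 deck z 62.7
cap [291. 140.] 973 86.5 [420.6 347. ] 57.7 139.8
cap [379. 187.] 434 94.7 [519.3 328.8] 57.9 19.3
cap [323. 188.] 210 97.0 [464.5 309.3] 0.4 256.2
cap [298. 233.] 563 93.9 [453.9 252.7] 58.0 259.4
bore [348. 136.] 310 51.9 [475.  366.5] 57.7 79.6
bore [270. 186.] 255 55.1 [410.4 290.6] 57.5 199.4
bore [350. 226.] 229 56.1 [508.3 272.1] 57.6 319.2
time: 2.2
tool_pos: [529.2, 12.8, 222.8]
ee_rot: [3.141, 0.001, 1.317]
wrist_force: [0.0, 0.0, 0.2]
finger_gap: 0.999
finger_force: 0.0
[529.24546015  12.80126294 222.82772341] 2.2
```

View pics/w2.png

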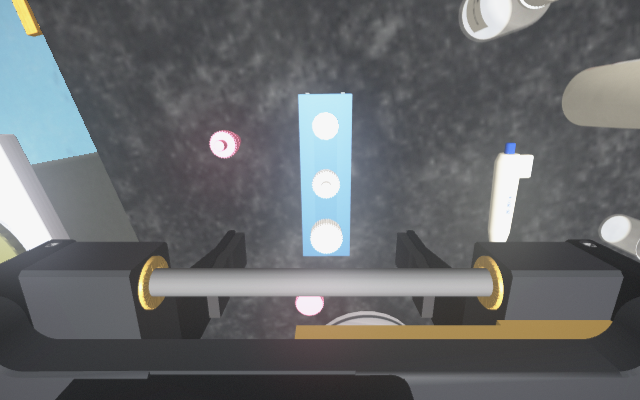

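The rack view shows the tubes in a column: slim/tall at (325,126), step (326,184) and wide (326,236). Pink ones are at (224,145) and (309,304).

```bash
cat > caps.py <<'E'
from h import *
def caps(c,near=None,rad=130,lo=70,hi=110,amin=60):
    P=cloud(c); z=P[...,2]; k=(z>lo)&(z<hi); k[262:]=0
    if near is not None: k&=np.hypot(P[...,0]-near[0],P[...,1]-near[1])<rad
    n,l,st,ce=cv2.connectedComponentsWithStats(k.astype(np.uint8),connectivity=4)
    for i in range(1,n):
        if st[i,4]<amin: continue
        t=P[l==i]; h=np.percentile(t[:,2],95); t=t[t[:,2]>h-4][:,:2]; R=c["Rw"][:2,:2]
        uv=t@c["Rw"][:2,0]/np.linalg.norm(c["Rw"][:2,0]); 
        xy,r=cv2.minEnclosingCircle(t.astype(np.float32)); print("cap",ce[i].round(),st[i,4],"h",h.round(1),"xy",np.round(xy,1),"r",round(r,1))
if __name__=="__main__": caps(cam("wrist"),(528,14))
E
python3 caps.py
```

```text
cap [327. 130.] 395 h 94.8 xy [549.6  69.9] r 9.8
cap [221. 148.] 111 h 77.5 xy [442.1  78.1] r 5.6
cap [327. 187.] 592 h 94.0 xy [535.7  13.7] r 5.5
cap [327. 239.] 850 h 86.6 xy [521.9 -42.6] r 17.2
```

```bash
python3 - <<'E'
from h import *
go(549.6,69.9,125,-13.8)
E
```

```text
shift [56.   7.5 97.5] len 113.0 turn z -0.4 ydir -14.2 tilt fix [-1.1e-03  7.0e-04  1.0e+00]
```

```bash
python3 -m crank '[20,2,35,0,0,0,40,5,70,0,0,0,56,7.5,97.5,0,0,-0.4,56,7.5,97.5,0,0,-0.4,56,7.5,97.5,0,0,-0.4]'; python3 - <<'E'
from h import *
from caps import caps
c=cam("wrist");cv2.imwrite("pics/w3.png",c["pixels"][:,:,::-1]);caps(c,(549.6,69.9),70)
go(549.6,69.9,67,-13.8)
E
```

```text
time: 2.8
tool_pos: [549.4, 69.3, 125.0]
ee_rot: [-3.14, 0.001, 1.331]
wrist_force: [-0.1, -0.3, 0.5]
finger_gap: 1.001
finger_force: 0.0
cap [320. 221.] 904 h 94.4 xy [549.7  70.1] r 10.1
shift [ 1.4 -1.1 59.1] len 59.0 turn z -0.0 ydir -13.8 tilt fix [-4.e-04 -9.e-04  1.e+00]
```

View pics/w3.png

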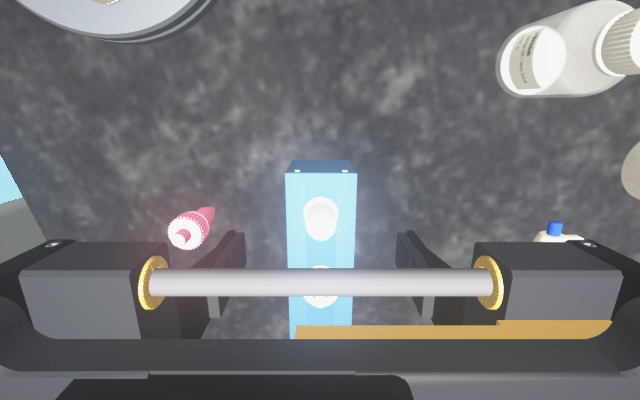

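```bash
python3 -m crank '[0,0,15,0,0,0,0,0,32,0,0,0,0,0,47,0,0,0,0,0,56,0,0,0,0,0,57,0,0,0,0,0,57,0,0,0]' && python3 -m crank '[0,0,0,0,0,0,0,0,0,0,0,0,0,0,0,0,0,0,0,0,0,0,0,0,0,0,0,0,0,0,0,0,0,0,0,0,0,0,0,0,0,0,0,0,0,0,0,0]' 0.1 && python3 -m crank '[0,0,-5,0,0,0,0,0,-20,0,0,0,0,0,-40,0,0,0,0,0,-60,0,0,0,0,0,-80,0,0,0,0,0,-95,0,0,0,0,0,-100,0,0,0,0,0,-100,0,0,0]'; python3 - <<'E'
from h import *
from caps import caps
c=cam("wrist");cv2.imwrite("pics/w4.png",c["pixels"][180:300,160:480,::-1].repeat(2,0).repeat(2,1));caps(c,c["s"]["tool_pos"][:2],40,150,230,20)
a=np.radians(199.4);t=np.array([464.6,309.7])+58*np.array([np.cos(a),np.sin(a)]);print(t)
go(*t,168,19.4)
E
```

```text
time: 3.45
tool_pos: [550.2, 67.2, 68.1]
ee_rot: [3.141, -0.0, 1.327]
wrist_force: [-0.2, 0.7, 0.6]
finger_gap: 0.998
finger_force: 0.0
time: 4.25
tool_pos: [550.0, 67.4, 68.1]
ee_rot: [-3.142, -0.0, 1.327]
wrist_force: [-0.1, -0.1, -0.1]
finger_gap: 0.352
finger_force: 0.0
time: 5.05
tool_pos: [550.5, 67.5, 169.0]
ee_rot: [3.14, -0.001, 1.327]
wrist_force: [-0.2, 0.5, -0.3]
finger_gap: 0.222
finger_force: 30.0
cap [320. 243.] 2897 h 203.0 xy [553.1  78. ] r 20.8
[409.89308584 290.43465435]
shift [ 1.827e+02 -1.896e+02  1.000e-01] len 263.0 turn z -33.4 ydir -14.0 tilt fix [-2.e-04  1.e-04  1.e+00]
```

View pics/w4.png

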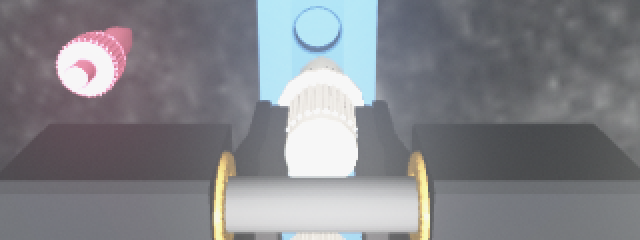

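```bash
cat > held.py <<'E'
from h import *
def held(c):
    """held cap top in tool frame (x,y,z rel. TCP): near-top points of the object between the fingers"""
    P=cloud(c); s=c["s"]; R=Ro.from_euler("xyz",s["ee_rot"]).as_matrix(); q=(P-s["tool_pos"])@R
    k=(abs(q[...,1])<22)&(abs(q[...,0])<25)&(q[...,2]>-40)&(q[...,2]<60)&(c["pixels"].min(2)>120); k[267:]=0
    t=q[k]; h=np.percentile(t[:,2],3); u=t[t[:,2]<h+2.5]; lo,hi=u.min(0),u.max(0)
    print("top z",h.round(1),"x",lo[0].round(1),hi[0].round(1),"y",lo[1].round(1),hi[1].round(1),len(u))
    for zz in np.arange(h,h+40,4):
        u=t[abs(t[:,2]-zz)<2]
        if len(u)>5: print("  z",zz.round(),"y",u[:,1].min().round(1),u[:,1].max().round(1),"xmax",u[:,0].max().round(1),len(u))
if __name__=="__main__": held(cam("wrist"))
E
python3 held.py
```

```text
top z -30.3 x 6.5 10.5 y -10.4 13.3 79
  z -30.0 y 10.4 12.6 xmax 10.3 20
  z -26.0 y -9.9 13.2 xmax 10.1 55
  z -22.0 y -10.1 13.3 xmax 10.5 52
  z -18.0 y -9.4 12.8 xmax 12.8 574
  z -14.0 y -9.6 12.1 xmax 13.2 431
  z -10.0 y -9.3 11.1 xmax 13.6 143
  z -6.0 y -14.0 9.6 xmax 13.6 106
  z -2.0 y -14.8 18.4 xmax 13.6 107
  z 2.0 y -13.3 13.1 xmax 13.5 91
  z 6.0 y -9.7 9.9 xmax 13.7 79
```

```bash
python3 -m crank '[15,-16,0,0,0,-3,45,-47,0,0,0,-9,75,-78,0,0,0,-15,105,-110,0,0,0,-21,135,-141,0,0,0,-27,160,-167,0,0,0,-31,175,-182,0,0,0,-33.4,180,-188,0,0,0,-33.4,180,-188,0,0,0,-33.4,180,-188,0,0,0,-33.4]' - && python3 -m crank '[0,0,10,0,0,0,0,0,20,0,0,0,0,0,30,0,0,0,0,0,35,0,0,0,0,0,35,0,0,0,0,0,35,0,0,0]'; python3 - <<'E'
from h import *
from rotor import rotor
c=cam("wrist");cv2.imwrite("pics/w5.png",c["pixels"][:,:,::-1]);rotor(c)
go(410.8,287.8,134,19.4)
E
```

```text
time: 6.15
tool_pos: [412.1, 285.7, 167.9]
ee_rot: [3.142, 0.001, 1.907]
wrist_force: [0.2, -0.9, -1.2]
finger_gap: 0.221
finger_force: 30.0
time: 6.75
tool_pos: [411.0, 287.4, 133.0]
ee_rot: [-3.142, 0.0, 1.91]
wrist_force: [-0.3, -1.1, -0.1]
finger_gap: 0.213
finger_force: 30.0
rim [460.5 327.3] 76.8 56 deck z 62.9
cap [361. 144.] 1964 86.7 [420.4 347.1] 44.7 153.7
cap [477. 214.] 1081 94.5 [518.6 328.8] 58.1 1.5
cap [397. 212.] 472 96.9 [464.  309.5] 18.1 281.2
cap [321. 212.] 106 103.7 [409.3 296.1] 59.9 211.3
bore [361.  93.] 346 2.1 [413.6 376.8] 68.2 133.4
bore [434. 142.] 561 56.5 [474.4 366.2] 41.4 70.3
bore [320. 202.] 361 52.9 [409.6 291.5] 62.2 215.1
shift [ 0.3 -0.3 -0.7] len 1.0 turn z 0.0 ydir 19.4 tilt fix [-2.e-04 -6.e-04  1.e+00]
```

View pics/w5.png

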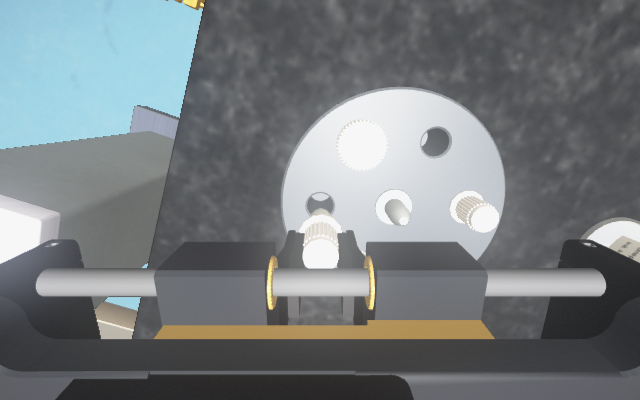

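The tube held at (320,245) is in line with the bore at (320,205), and the rest of the rotor is untouched.

```bash
python3 -m crank '[0,0,8,0,0,0,0,0,18,0,0,0,0,0,28,0,0,0,0,0,38,0,0,0,0,0,42,0,0,0,0,0,42,0,0,0]' && python3 -m crank '[0,0,3,0,0,0,0,0,6,0,0,0,0,0,9,0,0,0,0,0,12,0,0,0,0,0,12,0,0,0,0,0,12,0,0,0]'
```

```text
time: 7.4
tool_pos: [410.4, 287.0, 90.0]
ee_rot: [-3.14, 0.001, 1.91]
wrist_force: [0.1, -0.0, -0.1]
finger_gap: 0.22
finger_force: 30.0
time: 8.0
tool_pos: [411.0, 287.4, 79.1]
ee_rot: [3.142, -0.0, 1.91]
wrist_force: [0.4, -0.2, 0.5]
finger_gap: 0.213
finger_force: 30.0
```

```bash
for i in 1 2 3; do :; done; python3 -m crank '[0,0,2,0,0,0,0,0,3,0,0,0,0,0,3,0,0,0]' && python3 -m crank '[0,0,1,0,0,0,0,0,2,0,0,0,0,0,2,0,0,0]' && python3 held.py
```

```text
time: 8.3
tool_pos: [411.2, 287.7, 76.8]
ee_rot: [3.141, -0.0, 1.91]
wrist_force: [-1.8, -0.9, 4.7]
finger_gap: 0.216
finger_force: 30.0
time: 8.6
tool_pos: [411.3, 287.7, 76.6]
ee_rot: [3.141, -0.001, 1.91]
wrist_force: [-4.6, -4.5, 17.8]
finger_gap: 0.216
finger_force: 30.0
top z -17.7 x -3.2 12.6 y -20.1 20.4 905
  z -18.0 y -9.4 18.6 xmax 12.6 844
  z -14.0 y -9.3 18.4 xmax 13.0 183
  z -10.0 y -9.3 18.4 xmax 13.7 155
  z -6.0 y -9.4 18.4 xmax 13.5 132
  z -2.0 y -18.0 18.1 xmax 13.5 130
  z 2.0 y -10.9 12.6 xmax 13.3 81
  z 6.0 y -8.9 10.1 xmax 13.6 83
  z 10.0 y -16.3 13.1 xmax 23.8 308
  z 14.0 y -22.0 22.0 xmax 25.0 1784
```

```bash
python3 -m crank '[0,0,-1.5,0,0,0,0,0,-1.5,0,0,0,0,0,-1.5,0,0,0,0,0,-1.5,0,0,0,0,0,-1.5,0,0,0]' 0.42 && python3 -m crank '[0,0,-8,0,0,0,0,0,-25,0,0,0,0,0,-50,0,0,0,0,0,-80,0,0,0,0,0,-100,0,0,0,0,0,-100,0,0,0]' 1 ; python3 - <<'E'
from h import *
from rotor import rotor
rotor(cam("wrist")); go(535.7,13.7,135,-13.8)
E
```

```text
time: 9.15
tool_pos: [410.8, 287.3, 75.2]
ee_rot: [-3.141, 0.0, 1.91]
wrist_force: [0.7, -0.0, -1.0]
finger_gap: 0.412
finger_force: 0.0
time: 9.75
tool_pos: [412.8, 288.8, 179.3]
ee_rot: [3.135, -0.003, 1.91]
wrist_force: [-0.2, -1.2, 0.2]
finger_gap: 0.876
finger_force: 0.0
rim [461.5 313.3] 85.3 230 deck z 62.9
cap [351. 139.] 1324 86.7 [420.6 346.8] 52.8 140.6
cap [318. 198.] 563 94.5 [410.5 290.3] 56.0 204.3
cap [448. 197.] 690 94.6 [518.7 328.9] 59.3 15.2
cap [382. 196.] 308 97.1 [464.5 309.3] 5.1 306.5
cap [347. 246.] 744 93.8 [453.7 252.9] 60.9 262.7
bore [412. 137.] 398 55.7 [474.4 366.2] 54.5 76.2
shift [-300.1   25.3   41.9] len 304.0 turn z 33.2 ydir 19.4 tilt fix [-0.0016 -0.0033  1.    ]
```

```bash
python3 -m crank '[-25,2,0,0,0,4,-70,6,0,0,0,10,-120,10,0,0,0,17,-170,14,0,0,0,24,-220,18,0,0,0,30,-260,22,10,0,0,33.2,-288,24,25,0,0,33.2,-300,25,40,0,0,33.2,-300,25,42,0,0,33.2,-300,25,42,0,0,33.2]'; python3 - <<'E'
from h import *
from caps import caps
caps(cam("wrist"),(535.7,13.7),75); go(535.7,13.7,65.5,-13.8)
E
```

```text
time: 10.8
tool_pos: [533.2, 12.5, 132.3]
ee_rot: [-3.139, 0.001, 1.329]
wrist_force: [-0.0, 0.3, -0.0]
finger_gap: 1.002
finger_force: 0.0
cap [323. 213.] 1142 h 93.8 xy [535.7  13.9] r 5.5
shift [ 0.7  1.9 67.7] len 68.0 turn z 0.1 ydir -13.7 tilt fix [2.0e-04 1.3e-03 1.0e+00]
```

```bash
python3 -m crank '[1,1,15,0,0,0,2,2,32,0,0,0,2,2,50,0,0,0,2,2,62,0,0,0,2,2,66.5,0,0,0,2,2,66.5,0,0,0]' 0.55 && python3 -m crank '[0,0,0,0,0,0,0,0,0,0,0,0,0,0,0,0,0,0,0,0,0,0,0,0,0,0,0,0,0,0,0,0,0,0,0,0,0,0,0,0,0,0,0,0,0,0,0,0]' 0.15 && python3 -m crank '[0,0,-5,0,0,0,0,0,-20,0,0,0,0,0,-40,0,0,0,0,0,-60,0,0,0,0,0,-80,0,0,0,0,0,-100,0,0,0,0,0,-105,0,0,0,0,0,-105,0,0,0]'; python3 - <<'E'
from h import *
from held import held
c=cam("wrist");held(c);cv2.imwrite("pics/w6.png",c["pixels"][180:300,160:480,::-1].repeat(2,0).repeat(2,1))
E
```

```text
time: 11.45
tool_pos: [536.4, 14.7, 66.5]
ee_rot: [-3.141, 0.0, 1.331]
wrist_force: [0.8, -0.3, 0.9]
finger_gap: 0.58
finger_force: 0.0
time: 12.25
tool_pos: [537.2, 14.4, 67.5]
ee_rot: [3.141, -0.0, 1.331]
wrist_force: [-0.9, 0.7, 5.4]
finger_gap: 0.288
finger_force: 30.0
time: 13.05
tool_pos: [537.4, 14.3, 173.1]
ee_rot: [3.14, -0.001, 1.331]
wrist_force: [0.2, 0.4, -0.3]
finger_gap: 0.286
finger_force: 30.0
top z -25.1 x 0.8 4.4 y -4.7 4.9 104
  z -25.0 y -4.7 4.9 xmax 4.4 101
  z -21.0 y -5.3 5.1 xmax 4.7 71
  z -17.0 y -12.3 12.5 xmax 11.0 99
  z -13.0 y -12.3 12.4 xmax 13.1 1000
  z -9.0 y -12.2 12.6 xmax 13.3 144
  z -5.0 y -11.7 11.7 xmax 13.2 115
  z -1.0 y -17.1 14.7 xmax 13.0 104
  z 3.0 y -12.5 11.6 xmax 12.3 67
```

View pics/w6.png

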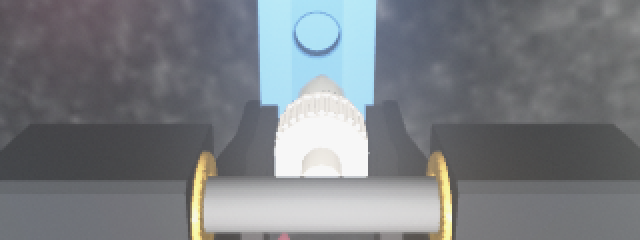

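```bash
python3 - <<'E'
from h import *
go(475.1,366.8,173,-10.6)
E
```

```text
shift [ 327.7 -143.6   -0.9] len 358.0 turn z -3.2 ydir -13.8 tilt fix [-3.e-04 -1.e-04  1.e+00]
```

```bash
python3 -m crank '[20,-9,0,0,0,0,60,-26,0,0,0,-1,105,-46,0,0,0,-2,150,-66,0,0,0,-3.2,195,-86,0,0,0,-3.2,240,-105,0,0,0,-3.2,280,-123,0,0,0,-3.2,310,-136,0,0,0,-3.2,325,-142,0,0,0,-3.2,328,-143.5,0,0,0,-3.2]' && python3 -m crank '[0,0,8,0,0,0,0,0,20,0,0,0,0,0,32,0,0,0,0,0,40,0,0,0,0,0,40,0,0,0,0,0,40,0,0,0]'; python3 - <<'E'
from h import *
from rotor import rotor
from held import held
c=cam("wrist");cv2.imwrite("pics/w7.png",c["pixels"][:,:,::-1]);rotor(c)
go(475.1,366.8,128,-10.6);held(c)
E
```

```text
time: 14.1
tool_pos: [474.2, 368.3, 170.6]
ee_rot: [-3.14, 0.002, 1.39]
wrist_force: [-0.1, -0.2, -0.3]
finger_gap: 0.288
finger_force: 30.0
time: 14.7
tool_pos: [475.5, 366.6, 131.9]
ee_rot: [-3.141, 0.0, 1.386]
wrist_force: [0.1, 0.2, -0.5]
finger_gap: 0.285
finger_force: 30.0
rim [472.5 352.2] 53.7 44 deck z 62.6
cap [260. 239.] 536 86.0 [424.5 353.7] 48.1 178.2
cap [378. 244.] 167 85.7 [509.9 331.9] 42.5 331.6
bore [320. 157.] 6020 46.4 [477.1 397.9] 46.0 84.3
bore [320. 208.] 440 55.2 [475.5 367.5] 15.6 79.0
shift [-0.3 -0.6  4.4] len 4.0 turn z 0.0 ydir -10.6 tilt fix [-5.e-04 -4.e-04  1.e+00]
top z -35.4 x 9.1 10.6 y -15.5 17.6 116
  z -35.0 y -15.5 17.3 xmax 10.6 62
  z -31.0 y -16.3 18.5 xmax 11.6 74
  z -27.0 y -16.8 21.8 xmax 11.7 175
  z -23.0 y -21.8 21.5 xmax 11.7 220
  z -19.0 y -21.1 21.5 xmax 11.9 160
  z -15.0 y -21.1 21.3 xmax 12.1 893
  z -11.0 y -21.0 21.3 xmax 13.0 377
  z -7.0 y -20.9 21.3 xmax 13.2 202
  z -3.0 y -21.2 21.5 xmax 13.1 164
  z 1.0 y -20.5 20.4 xmax 12.7 96
```

View pics/w7.png

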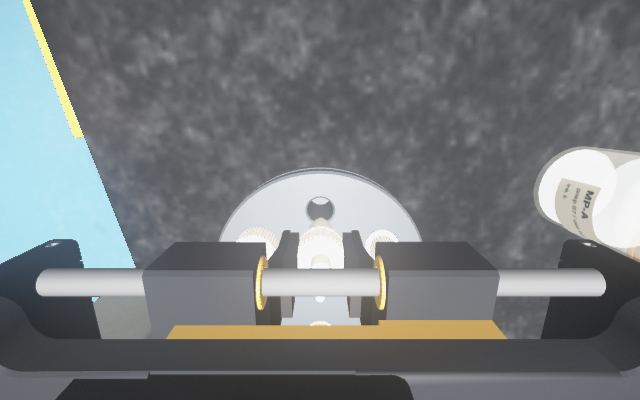

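The step tube at (320,240) lines up with its bore at (320,208), and both neighbours clear the fingers.

```bash
python3 -m crank '[0,0,8,0,0,0,0,0,18,0,0,0,0,0,28,0,0,0,0,0,38,0,0,0,0,0,42,0,0,0,0,0,42,0,0,0]' && python3 -m crank '[0,0,3,0,0,0,0,0,7,0,0,0,0,0,11,0,0,0,0,0,15,0,0,0,0,0,17,0,0,0,0,0,17,0,0,0]' && python3 -m crank '[0,0,2,0,0,0,0,0,4,0,0,0,0,0,4,0,0,0]' && python3 -m crank '[0,0,1,0,0,0,0,0,2,0,0,0,0,0,2,0,0,0]'
```

```text
time: 15.35
tool_pos: [474.9, 366.6, 88.9]
ee_rot: [-3.14, 0.002, 1.387]
wrist_force: [-0.2, -0.2, 0.1]
finger_gap: 0.284
finger_force: 30.0
time: 15.95
tool_pos: [475.2, 366.9, 72.6]
ee_rot: [-3.141, 0.001, 1.387]
wrist_force: [-0.7, 0.0, -0.6]
finger_gap: 0.283
finger_force: 30.0
time: 16.25
tool_pos: [475.3, 366.9, 68.8]
ee_rot: [-3.141, 0.0, 1.387]
wrist_force: [0.1, -0.5, 0.8]
finger_gap: 0.28
finger_force: 30.0
time: 16.55
tool_pos: [475.6, 367.1, 67.6]
ee_rot: [3.141, -0.0, 1.387]
wrist_force: [-0.6, -0.9, 3.4]
finger_gap: 0.286
finger_force: 30.0
```

```bash
python3 -m crank '[0,0,1,0,0,0,0,0,1.5,0,0,0,0,0,1.5,0,0,0]' && python3 -m crank '[0,0,-2,0,0,0,0,0,-2,0,0,0,0,0,-2,0,0,0,0,0,-2,0,0,0]' 0.45 && python3 -m crank '[0,0,-8,0,0,0,0,0,-25,0,0,0,0,0,-50,0,0,0,0,0,-80,0,0,0,0,0,-110,0,0,0,0,0,-110,0,0,0]' 0.9 ; python3 - <<'E'
from h import *
from rotor import rotor
rotor(cam("wrist")); go(521.9,-42.6,135,-13.8)
E
```

```text
time: 16.85
tool_pos: [475.6, 367.1, 67.5]
ee_rot: [-3.142, -0.001, 1.386]
wrist_force: [-4.2, -2.5, 10.7]
finger_gap: 0.284
finger_force: 30.0
time: 17.25
tool_pos: [475.3, 366.9, 67.2]
ee_rot: [-3.141, 0.0, 1.387]
wrist_force: [0.1, -0.0, 0.1]
finger_gap: 0.441
finger_force: 0.0
time: 17.85
tool_pos: [478.0, 368.8, 183.2]
ee_rot: [3.136, -0.007, 1.386]
wrist_force: [0.3, -0.9, 0.2]
finger_gap: 0.87
finger_force: 0.0
rim [470.2 338. ] 69.7 56 deck z 62.9
cap [318. 201.] 757 93.8 [475.7 366. ] 28.5 78.8
cap [265. 230.] 1032 86.5 [421.9 347. ] 49.1 169.5
cap [371. 232.] 571 94.6 [519.4 328.7] 50.1 349.3
cap [317. 259.] 270 95.8 [465.1 311.2] 27.3 259.3
cap [318. 301.] 155 82.2 [456.2 263.4] 76.0 259.4
bore [317. 159.] 2488 47.5 [477.6 392.1] 54.6 82.2
shift [-395.6  119.4   44.3] len 416.0 turn z 3.2 ydir -10.6 tilt fix [-0.0045 -0.0032  1.    ]
```

```bash
python3 -m crank '[-25,8,0,0,0,0,-70,21,0,0,0,1,-118,36,0,0,0,3.2,-166,50,0,0,0,3.2,-214,65,0,0,0,3.2,-262,79,0,0,0,3.2,-310,94,0,0,0,3.2,-350,106,10,0,0,3.2,-380,115,30,0,0,3.2,-396,120,44,0,0,3.2]' && python3 -m crank '[0,0,0,0,0,0,0,0,0,0,0,0]'; python3 - <<'E'
from h import *
from caps import caps
c=cam("wrist");cv2.imwrite("pics/w8.png",c["pixels"][:,:,::-1]);caps(c,(521.9,-42.6),75); go(521.9,-42.6,66,-13.8)
E
```

```text
time: 18.9
tool_pos: [519.8, -48.1, 132.1]
ee_rot: [-3.14, 0.001, 1.326]
wrist_force: [-0.2, -0.1, -0.4]
finger_gap: 0.9
finger_force: 0.0
time: 19.1
tool_pos: [520.4, -43.5, 133.1]
ee_rot: [-3.14, 0.0, 1.331]
wrist_force: [-0.5, 0.3, -0.1]
finger_gap: 0.897
finger_force: 0.0
cap [322. 214.] 1747 h 86.6 xy [521.6 -42.8] r 17.4
shift [ 0.3  0.9 67.7] len 68.0 turn z 0.1 ydir -13.7 tilt fix [-6.e-04  4.e-04  1.e+00]
```

View pics/w8.png

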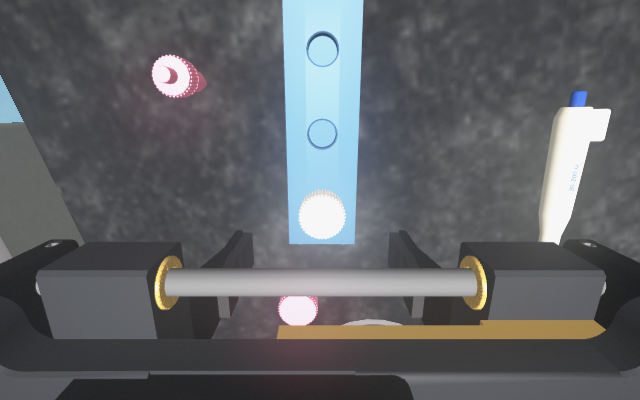

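The white wide cap is centred at (322,214) between the fingers, and the pink one at (298,308) is clear.

```bash
python3 -m crank '[1,1,15,0,0,0,1,1,32,0,0,0,1,1,50,0,0,0,1,1,62,0,0,0,1,1,66.5,0,0,0,1,1,66.5,0,0,0]' 0.6 && python3 -m crank '[0,0,0,0,0,0,0,0,0,0,0,0,0,0,0,0,0,0,0,0,0,0,0,0,0,0,0,0,0,0,0,0,0,0,0,0,0,0,0,0,0,0,0,0,0,0,0,0]' 0.2 && python3 -m crank '[0,0,-5,0,0,0,0,0,-20,0,0,0,0,0,-40,0,0,0,0,0,-60,0,0,0,0,0,-80,0,0,0,0,0,-100,0,0,0,0,0,-105,0,0,0,0,0,-105,0,0,0]'; python3 - <<'E'
from h import *
from held import held
c=cam("wrist");held(c)
a=np.radians(319.4);print(np.array([464.5,309.4])+58*np.array([np.cos(a),np.sin(a)]))
go(508.5,271.7,173,-40.6)
go(508.5,271.7,173,49.4)
E
```

```text
time: 19.75
tool_pos: [521.8, -43.0, 66.5]
ee_rot: [-3.141, 0.0, 1.332]
wrist_force: [-0.4, -0.3, -0.3]
finger_gap: 0.603
finger_force: 0.0
time: 20.55
tool_pos: [522.5, -43.5, 67.6]
ee_rot: [3.141, -0.001, 1.331]
wrist_force: [-1.8, 0.3, 5.4]
finger_gap: 0.366
finger_force: 30.0
time: 21.35
tool_pos: [522.6, -43.5, 173.1]
ee_rot: [3.14, -0.001, 1.331]
wrist_force: [-0.9, -0.4, 0.1]
finger_gap: 0.365
finger_force: 30.0
top z -18.9 x -2.9 17.7 y -15.9 16.2 1773
  z -19.0 y -15.9 16.2 xmax 16.7 1638
  z -15.0 y -15.9 16.2 xmax 17.9 361
  z -11.0 y -15.9 16.1 xmax 17.8 148
  z -7.0 y -15.1 15.9 xmax 17.8 154
  z -3.0 y -15.8 16.2 xmax 17.6 123
  z 1.0 y -15.0 17.1 xmax 17.4 38
[508.53773583 271.6550954 ]
shift [303.  -88.   -0.9] len 315.0 turn z 26.8 ydir -13.8 tilt fix [-3.e-04 -1.e-04  1.e+00]
shift [303.  -88.   -0.9] len 315.0 turn z -63.2 ydir -13.8 tilt fix [-3.e-04 -1.e-04  1.e+00]
```

```bash
python3 -m crank '[20,-6,0,0,0,3,60,-17,0,0,0,8,100,-29,0,0,0,13,140,-41,0,0,0,18,180,-53,0,0,0,23,220,-64,0,0,0,26.8,260,-76,0,0,0,26.8,285,-83,0,0,0,26.8,298,-87,0,0,0,26.8,302.3,-88.3,0,0,0,26.8]' && python3 -m crank '[0,0,8,0,0,0,0,0,20,0,0,0,0,0,32,0,0,0,0,0,40,0,0,0,0,0,40,0,0,0,0,0,40,0,0,0]'; python3 - <<'E'
from h import *
from rotor import rotor
c=cam("wrist");cv2.imwrite("pics/w9.png",c["pixels"][:,:,::-1]);rotor(c)
go(508,271.1,133,-40.6)
E
```

```text
time: 22.4
tool_pos: [507.3, 271.9, 170.8]
ee_rot: [-3.141, 0.002, 0.865]
wrist_force: [-0.3, 0.2, -0.8]
finger_gap: 0.367
finger_force: 30.0
time: 23.0
tool_pos: [508.3, 270.8, 131.9]
ee_rot: [-3.142, 0.0, 0.863]
wrist_force: [0.6, -0.1, -0.8]
finger_gap: 0.365
finger_force: 30.0
rim [477.5 326.1] 75.2 54 deck z 62.6
cap [198. 147.] 1417 93.4 [476.  365.6] 39.5 92.2
cap [278. 148.] 863 94.5 [519.5 328.5] 42.1 3.2
cap [165. 215.] 1988 86.2 [421.2 346.7] 59.9 159.9
cap [242. 216.] 479 96.4 [465.6 309.3] 20.6 234.8
bore [278.  95.] 774 2.4 [534.2 350.9] 61.9 23.6
bore [320. 207.] 431 54.3 [509.5 271.9] 63.0 300.6
shift [-0.2 -0.4 -0.6] len 1.0 turn z 0.0 ydir -40.6 tilt fix [-5.e-04 -2.e-04  1.e+00]
```

View pics/w9.png

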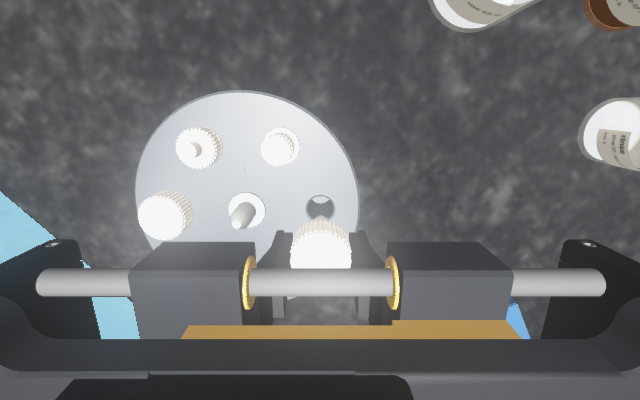

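The wide cap at (320,245) is in line with the bore at (320,208), and the seated tubes have not moved.

```bash
python3 -m crank '[0,0,8,0,0,0,0,0,18,0,0,0,0,0,28,0,0,0,0,0,38,0,0,0,0,0,42,0,0,0,0,0,42,0,0,0]' && python3 -m crank '[0,0,3,0,0,0,0,0,7,0,0,0,0,0,11,0,0,0,0,0,15,0,0,0,0,0,17,0,0,0,0,0,17,0,0,0]' && python3 -m crank '[0,0,2,0,0,0,0,0,4,0,0,0,0,0,4,0,0,0]' && python3 -m crank '[0,0,1,0,0,0,0,0,2.5,0,0,0,0,0,2.5,0,0,0]'
```

```text
time: 23.65
tool_pos: [507.6, 270.7, 88.9]
ee_rot: [-3.141, 0.002, 0.863]
wrist_force: [-0.6, 0.5, -0.3]
finger_gap: 0.366
finger_force: 30.0
time: 24.25
tool_pos: [507.9, 271.0, 72.6]
ee_rot: [-3.141, 0.001, 0.863]
wrist_force: [0.5, -0.6, 0.2]
finger_gap: 0.367
finger_force: 30.0
time: 24.55
tool_pos: [508.0, 271.1, 68.8]
ee_rot: [-3.141, 0.0, 0.863]
wrist_force: [-0.4, -0.1, -0.5]
finger_gap: 0.368
finger_force: 30.0
time: 24.85
tool_pos: [508.4, 271.2, 67.6]
ee_rot: [-3.141, -0.0, 0.863]
wrist_force: [-2.7, -1.8, 6.0]
finger_gap: 0.373
finger_force: 30.0
```

```bash
python3 -m crank '[0,0,1,0,0,0,0,0,1,0,0,0]' && python3 -m crank '[0,0,-2.5,0,0,0,0,0,-2.5,0,0,0,0,0,-2.5,0,0,0,0,0,-2.5,0,0,0]' 0.5 && python3 -m crank '[0,0,-8,0,0,0,0,0,-25,0,0,0,0,0,-50,0,0,0,0,0,-80,0,0,0,0,0,-120,0,0,0,0,0,-150,0,0,0,0,0,-150,0,0,0]' - ; python3 - <<'E'
from h import *
from rotor import rotor
rotor(cam("wrist")); go(500,-290,217,-40.6)
E
```

```text
time: 25.05
tool_pos: [508.5, 271.2, 67.6]
ee_rot: [-3.141, -0.001, 0.863]
wrist_force: [-4.6, -1.8, 11.5]
finger_gap: 0.365
finger_force: 30.0
time: 25.45
tool_pos: [508.1, 271.0, 67.7]
ee_rot: [-3.142, 0.0, 0.863]
wrist_force: [0.3, 0.7, 0.6]
finger_gap: 0.493
finger_force: 0.0
time: 26.15
tool_pos: [510.9, 272.4, 223.8]
ee_rot: [3.139, -0.009, 0.863]
wrist_force: [0.5, 0.6, 0.7]
finger_gap: 0.499
finger_force: 0.0
rim [466.6 310.4] 87.7 206 deck z 62.7
cap [233. 141.] 678 93.6 [475.9 365.6] 56.0 80.4
cap [289. 141.] 407 94.6 [519.4 328.3] 55.7 18.8
cap [319. 190.] 895 86.6 [509.1 271.6] 57.5 317.6
cap [207. 190.] 980 86.2 [420.9 346.8] 58.5 141.5
cap [263. 190.] 221 96.4 [465.1 309.1] 2.0 220.1
cap [293. 234.] 529 93.6 [454.5 252.4] 59.2 258.1
cap [239. 235.] 396 94.3 [412.3 290. ] 58.1 200.6
shift [-433.   358.     2.2] len 562.0 turn z 0.0 ydir -40.6 tilt fix [-0.0054 -0.0012  1.    ]
```

```bash
python3 -m crank '[-20,16,0,0,0,0,-55,45,0,0,0,0,-92,76,0,0,0,0,-129,107,0,0,0,0,-166,137,0,0,0,0,-203,168,0,0,0,0,-240,198,0,0,0,0,-277,229,0,0,0,0,-314,260,0,0,0,0,-350,290,0,0,0,0]' 1 && python3 -m crank '[-35,29,0,0,0,0,-65,53,0,0,0,0,-80,66,0,0,0,0,-83,68,0,0,0,0,-83,68,0,0,0,0]'; cat > lid.py <<'E'
from h import *
def lid(c,z0=0,g=(515,-285)):
    P=cloud(c); z=P[...,2]
    k=(np.hypot(P[...,0]-g[0],P[...,1]-g[1])<60)&(z>z0+55)&(z<z0+85)&(c["pixels"].max(2)<110); k[265:]=0
    n,l,st,_=cv2.connectedComponentsWithStats(k.astype(np.uint8)); 
    if n>1:
        i=1+st[1:,4].argmax(); t=P[l==i]; h=np.percentile(t[:,2],90); t=t[t[:,2]>h-3]; print("knob",cv2.minEnclosingCircle(t[:,:2].astype(np.float32)),h,len(t))
    k=(np.hypot(P[...,0]-g[0],P[...,1]-g[1])<110)&(z>z0+30)&(z<z0+85)
    ct=max(cv2.findContours(k.astype(np.uint8),0,cv2.CHAIN_APPROX_NONE)[0],key=cv2.contourArea)[:,0]; ct=ct[ct[:,1]<225]
    q=P[ct[:,1],ct[:,0],:2]
    for _ in range(4): o,r=circ(q); q=q[abs(np.hypot(*(q-o).T)-r)<3]
    print("lid edge",o,r,len(q),"z",np.nanmedian(P[ct[:,1],ct[:,0],2]))
if __name__=="__main__":
    c=cam("wrist"); cv2.imwrite("pics/w10.png",c["pixels"][:,:,::-1]); lid(c)
E
python3 lid.py
```

```text
time: 27.2
tool_pos: [499.9, -185.2, 217.3]
ee_rot: [-3.14, 0.0, 0.863]
wrist_force: [1.5, 0.8, -0.0]
finger_gap: 0.998
finger_force: 0.0
time: 27.7
tool_pos: [498.0, -290.5, 217.1]
ee_rot: [-3.14, 0.001, 0.862]
wrist_force: [0.3, 0.4, 0.1]
finger_gap: 1.006
finger_force: 0.0
knob ((521.167236328125, -284.6842956542969), 15.548505783081055) 68.83277453199712 125
lid edge [ 521.51425002 -285.40488554] 83.2849138675054 357 z 39.184906482896054
```

View pics/w10.png

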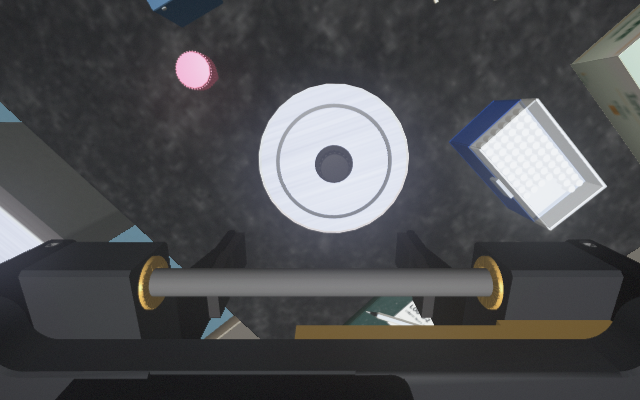

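The lid is centred at (334,158) with the black knob at (334,163). The pink wide tube (195,70) and the tip box are clear of it.

```bash
python3 - <<'E'
from h import *
go(521.3,-285,110)
E
```

```text
shift [ 18.   14.7 107.2] len 110.0 turn z 0 ydir -40.5 tilt fix [-1.0e-04  1.9e-03  1.0e+00]
```

```bash
python3 -m crank '[6,5,35,0,0,0,12,10,70,0,0,0,18,14.7,100,0,0,0,18,14.7,107,0,0,0,18,14.7,107,0,0,0,18,14.7,107,0,0,0]' 0.6; python3 - <<'E'
from h import *
from lid import lid
c=cam("wrist");lid(c)
go(521.3,-285,50)
E
```

```text
time: 28.35
tool_pos: [522.2, -286.5, 112.5]
ee_rot: [3.14, -0.001, 0.864]
wrist_force: [1.1, 0.1, 0.7]
finger_gap: 0.613
finger_force: 0.0
knob ((521.60107421875, -284.872314453125), 15.90819263458252) 69.16948583095609 1089
lid edge [ 521.49897521 -285.15428964] 83.25278591279451 339 z 38.98396982882326
shift [ 0.6 -2.2 62.9] len 63.0 turn z 0 ydir -40.5 tilt fix [-0.0013 -0.0025  1.    ]
```

```bash
python3 -m crank '[0,0,15,0,0,0,1,-1,32,0,0,0,1,-1.5,46,0,0,0,1,-1.5,56,0,0,0,1,-1.5,60,0,0,0,1,-1.5,60,0,0,0,1,-1.5,60,0,0,0]' && python3 -m crank '[0,0,0,0,0,0,0,0,0,0,0,0,0,0,0,0,0,0,0,0,0,0,0,0,0,0,0,0,0,0,0,0,0,0,0,0,0,0,0,0,0,0,0,0,0,0,0,0]' 0.1
```

```text
time: 29.1
tool_pos: [521.3, -285.2, 51.3]
ee_rot: [3.141, -0.0, 0.863]
wrist_force: [1.0, -0.4, 0.1]
finger_gap: 0.6
finger_force: 0.0
time: 29.9
tool_pos: [521.3, -284.9, 51.3]
ee_rot: [3.141, -0.0, 0.863]
wrist_force: [-0.1, -0.1, 2.1]
finger_gap: 0.332
finger_force: 30.0
```

```bash
python3 -m crank '[0,0,-3,0,0,0,0,0,-10,0,0,0,0,0,-25,0,0,0,0,0,-45,0,0,0,0,0,-70,0,0,0,0,0,-95,0,0,0,0,0,-120,0,0,0,0,0,-135,0,0,0,0,0,-140,0,0,0,0,0,-140,0,0,0]' - && python3 -m crank '[0,0,0,0,0,0,0,0,0,0,0,0]'; python3 - <<'E'
from h import *
c=cam("wrist");cv2.imwrite("pics/w11.png",c["pixels"][:,:,::-1])
P=cloud(c); s=c["s"]; R=Ro.from_euler("xyz",s["ee_rot"]).as_matrix(); q=(P-s["tool_pos"])@R
k=(np.hypot(q[...,0],q[...,1])<100)&(q[...,2]>-10)&(q[...,2]<35); k[232:]=0
ct=max(cv2.findContours(k.astype(np.uint8),0,cv2.CHAIN_APPROX_NONE)[0],key=cv2.contourArea)[:,0]; ct=ct[ct[:,1]<228]
t=q[ct[:,1],ct[:,0]]
for _ in range(4): o,r=circ(t[:,:2]); t=t[abs(np.hypot(*(t[:,:2]-o).T)-r)<3]
print("lid in tool",o,r,len(t),np.median(t[:,2]))
m=q[k&(c["pixels"].min(2)>100)]; A=np.c_[m[:,:2],np.ones(len(m))]; sel=np.hypot(*(m[:,:2]-o).T)<70
print("top plane",np.linalg.lstsq(A[sel],m[sel,2],rcond=None)[0])
go(464.8,309.3,190)
E
```

```text
time: 30.9
tool_pos: [521.2, -284.8, 191.5]
ee_rot: [3.141, -0.001, 0.863]
wrist_force: [0.1, -1.2, -1.7]
finger_gap: 0.328
finger_force: 30.0
time: 31.1
tool_pos: [520.4, -284.3, 189.7]
ee_rot: [-3.139, 0.001, 0.863]
wrist_force: [0.4, -0.6, -1.9]
finger_gap: 0.333
finger_force: 30.0
lid in tool [-0.14596267  0.01015101] 83.29058978577514 382 12.602340021740048
top plane [-1.73720254e-03 -1.32291534e-03  8.80212121e+00]
shift [ 4.149e+02 -4.283e+02  3.000e-01] len 596.0 turn z 0 ydir -40.6 tilt fix [9.0e-04 1.9e-03 1.0e+00]
```

View pics/w11.png

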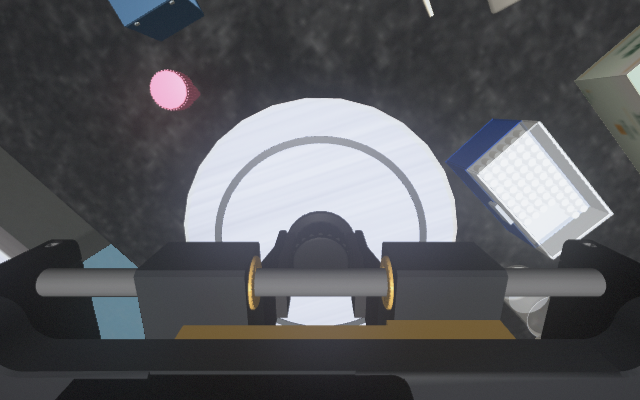

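```bash
python3 -m crank '[10,-10,0,0,0,0,30,-31,0,0,0,0,58,-60,0,0,0,0,88,-91,0,0,0,0,118,-122,0,0,0,0,148,-153,0,0,0,0,178,-184,0,0,0,0,208,-215,0,0,0,0,238,-246,0,0,0,0,268,-277,0,0,0,0]' - && python3 -m crank '[30,-31,0,0,0,0,60,-62,0,0,0,0,88,-90,0,0,0,0,112,-116,0,0,0,0,130,-134,0,0,0,0,142,-147,0,0,0,0,147,-151,0,0,0,0,147,-151,0,0,0,0,147,-151,0,0,0,0]' - && python3 -c "
from h import *
go(464.8,309.3,190)"
```

```text
time: 32.15
tool_pos: [484.1, 100.4, 190.6]
ee_rot: [-3.141, 0.0, 0.863]
wrist_force: [0.9, -0.1, -2.2]
finger_gap: 0.335
finger_force: 30.0
time: 33.05
tool_pos: [466.4, 306.9, 191.0]
ee_rot: [3.141, 0.001, 0.861]
wrist_force: [0.2, -0.1, -2.0]
finger_gap: 0.336
finger_force: 30.0
shift [ 0.8 -2.8  1. ] len 3.0 turn z 0 ydir -40.7 tilt fix [ 8.e-04 -7.e-04  1.e+00]
```

```bash
python3 -m crank '[0.8,-2.5,6,0,0,0,0.8,-2.5,15,0,0,0,0.8,-2.5,25,0,0,0,0.8,-2.5,30,0,0,0,0.8,-2.5,30,0,0,0,0.8,-2.5,30,0,0,0]' - ; python3 - <<'E'
from h import *
go(464.8,309.3,160)
c=cam("side");cv2.imwrite("pics/s2.png",c["pixels"][200:330,200:380,::-1].repeat(3,0).repeat(3,1))
E
```

```text
time: 33.65
tool_pos: [464.3, 310.9, 160.9]
ee_rot: [3.142, 0.0, 0.863]
wrist_force: [-0.0, -0.3, -2.6]
finger_gap: 0.333
finger_force: 30.0
shift [-0.9  1.4  0.9] len 2.0 turn z 0 ydir -40.6 tilt fix [ 2.e-04 -1.e-04  1.e+00]
```

View pics/s2.png

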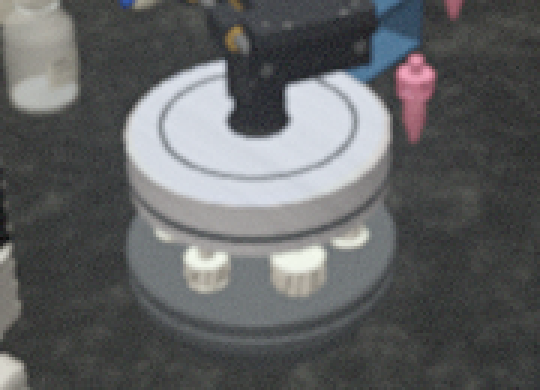

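The lid is level and concentric above the rotor (side view crop, centred near (260,150)).

```bash
python3 -m crank '[-0.8,1.2,6,0,0,0,-0.8,1.2,13,0,0,0,-0.8,1.2,20,0,0,0,-0.8,1.2,20,0,0,0,-0.8,1.2,20,0,0,0]' - && python3 -m crank '[0,0,4,0,0,0,0,0,8,0,0,0,0,0,12,0,0,0,0,0,14,0,0,0,0,0,14,0,0,0]' - && python3 -c "
from h import *
go(464.8,309.3,114)"
```

```text
time: 34.2
tool_pos: [464.5, 309.5, 140.7]
ee_rot: [-3.142, 0.001, 0.863]
wrist_force: [-0.7, 0.2, -1.2]
finger_gap: 0.331
finger_force: 30.0
time: 34.7
tool_pos: [464.5, 309.5, 126.6]
ee_rot: [-3.142, 0.001, 0.863]
wrist_force: [-0.4, -0.1, -2.6]
finger_gap: 0.335
finger_force: 30.0
shift [ 0.1  0.4 12.6] len 13.0 turn z 0 ydir -40.6 tilt fix [7.e-04 1.e-04 1.e+00]
```

Sleeve is over the spindle with no side force; lower to the deck.

```bash
python3 -m crank '[0,0,3,0,0,0,0,0,6,0,0,0,0,0,9,0,0,0,0,0,11,0,0,0,0,0,11,0,0,0]' - && python3 -m crank '[0,0,1,0,0,0,0,0,2,0,0,0,0,0,2,0,0,0]' - && python3 -m crank '[0,0,1,0,0,0,0,0,1,0,0,0]' -
```

```text
time: 35.2
tool_pos: [464.4, 309.5, 115.6]
ee_rot: [-3.142, 0.001, 0.863]
wrist_force: [0.2, -0.2, -1.8]
finger_gap: 0.329
finger_force: 30.0
time: 35.5
tool_pos: [464.7, 309.6, 114.0]
ee_rot: [3.142, -0.0, 0.863]
wrist_force: [0.0, -0.3, -1.8]
finger_gap: 0.337
finger_force: 30.0
time: 35.7
tool_pos: [464.8, 309.7, 113.3]
ee_rot: [3.142, -0.0, 0.863]
wrist_force: [-0.4, -0.1, -0.5]
finger_gap: 0.333
finger_force: 30.0
```

```bash
python3 -m crank '[0,0,1,0,0,0,0,0,1.5,0,0,0,0,0,1.5,0,0,0]' - && python3 -m crank '[0,0,-1,0,0,0,0,0,-1,0,0,0,0,0,-1,0,0,0,0,0,-1,0,0,0,0,0,-1,0,0,0,0,0,-1,0,0,0]' 0.7 && python3 -m crank '[0,0,-8,0,0,0,0,0,-25,0,0,0,0,0,-50,0,0,0,0,0,-80,0,0,0,0,0,-110,0,0,0,0,0,-125,0,0,0,0,0,-125,0,0,0,0,0,-125,0,0,0]' -; python3 - <<'E'
from h import *
c=cam("wrist"); P=cloud(c); k=(np.hypot(P[...,0]-464.8,P[...,1]-309.3)<68)&(np.hypot(P[...,0]-464.8,P[...,1]-309.3)>22)&(P[...,2]>80)&(c["pixels"].min(2)>100); k[230:]=0
m=P[k]; print("top plane",np.linalg.lstsq(np.c_[m[:,:2]-[464.8,309.3],np.ones(len(m))],m[:,2],rcond=None)[0],len(m))
from lid import lid; lid(c,62,(464.8,309.3))
c=cam("side");cv2.imwrite("pics/s3.png",c["pixels"][200:330,200:380,::-1].repeat(3,0).repeat(3,1))
E
```

```text
time: 36.0
tool_pos: [464.9, 309.8, 113.2]
ee_rot: [-3.141, -0.001, 0.863]
wrist_force: [-3.0, -2.7, 8.3]
finger_gap: 0.329
finger_force: 30.0
time: 36.6
tool_pos: [464.7, 309.6, 112.4]
ee_rot: [3.142, 0.0, 0.863]
wrist_force: [0.7, -0.1, 0.1]
finger_gap: 0.684
finger_force: 0.0
time: 37.4
tool_pos: [464.3, 309.4, 236.7]
ee_rot: [-3.141, 0.001, 0.863]
wrist_force: [-0.1, -0.3, -0.6]
finger_gap: 0.701
finger_force: 0.0
top plane [ 2.32543506e-03 -4.84889034e-04  1.04599769e+02] 11162
knob ((473.22210693359375, 313.58941650390625), 11.933568954467773) 129.34141655925245 31
lid edge [464.99222165 309.29614512] 83.25057863079284 317 z 101.04859421908537
```

View pics/s3.png

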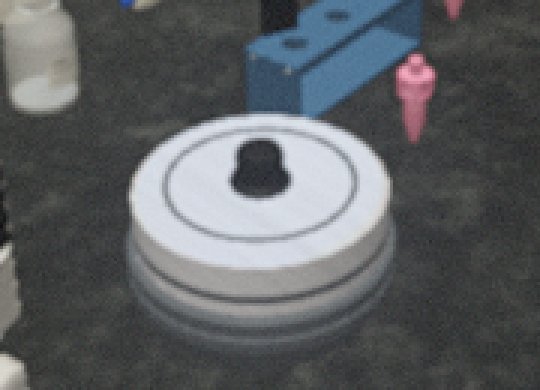

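The lid sits flat on the deck (crop centre (260,230)). Its top plane is level at z ≈ 104.6, it is centred on the spindle, and the gripper is clear.

```bash
python3 -c "
from cell import *
print(close_job())"
```

```text
the job is handed in; nothing more can be done
None
```

The job is handed in: each of the three rack tubes is seated across the spindle from its cap match, and the lid rests flat on the rotor deck, about 37 s into the 112 s limit.

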